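Hold the preparation board's spring clamp open at the rider

TASK

Open the spring clamp on the preparation board so that the cook can set her bowl into it: flip the cam lever fully over, away from the jaw, to free it, then take the jaw by its pull bar and draw it back until its pointer stands level with the black rider clip on the scale. Do not let the jaw fly back, leave the rider and the things round the board where they are, and finish while still holding the bar with the jaw at the rider, because nothing else keeps it open.

Things in the scene. Friction and masses are not known exactly. Their poses are not given: they have to be found in the camera images.
- board: wooden board 250 x 360 x 21 mm, fixed to the worktop, with a spring clamp on top. Origin: centre of its underside, z up, long side along y. Fixed jaw at the -y end; at the +y end a block with two spring tubes along y, into which the moving jaw's two rods slide; the moving jaw opens towards +y. 'Board frame' below means this frame, in mm.
- jaw (a joint): opening of the moving jaw, m: 0 = home (40 mm gap), to 0.13 along board +y. Springs push it home with 5 N at 0, 12 N at 0.12; let go, it flies back. The jaw is an aluminium plate 150 mm wide, its top 67 mm above the worktop. Locked, it is stopped after 3 mm.
- pull_bar (a point): the round steel pull bar on top of the moving jaw: 12 mm thick, 110 mm long along board x on two posts 98 mm apart. This point is its middle, on its axis, 105 mm above the worktop, with 32 mm of free space under the bar. Board frame (0, -109 + opening, 105). It can be pinched from above between the posts, fingers closing along board y.
- cam_lever (a joint): angle of the cam lever, rad: 0 to 0.15 = locked, leaning inward over the board (towards board -x); grows as it is flipped up and over outward (board +x) about a pivot along board y, to the stop at 1.4 (38 deg inward of upright at 0, 42 deg outward at the stop). The jaw is free from about 1; fully over from 1.2. It stays where left, needs 2 N, and locks the jaw only at home.
- lever_grip (a point): point on the axis of the lever's black barrel grip, 55 mm from the pivot axis. The barrel is 13 mm thick and lies along board y from -84.5 to -34.5; this point is at y = -54.5. At 0 rad it is at board frame (69, -54.5, 97). Push it from the inner (-x) side.
- lever_pivot (a point): point on the pivot axis of the cam lever, at the far (+x) edge of the board: board frame (103, -54.5, 54). The bracket round it reaches 64 mm above the worktop.
- pointer_tip (a point): tip of the pointer that sticks out from the moving jaw over the steel scale strip along the near (-x) edge of the board; board frame (-105, -105 + opening, 28.5). Its axes are those of the board.
- rider (a joint): place of the rider on the scale strip, m: equals the jaw opening at which the pointer stands at the rider's middle (0.07 to 0.12). It is a small black saddle clip with a steel stud, 12 mm wide along the strip, and can be pushed along it by accident.
- rider_mark (a point): point in line with the middle of the rider, beside it where the pointer tip comes to stand: board frame (-105, -105 + rider, 28.5). Its axes are those of the board.
- bowl: small white bowl, 105 mm across, 53 mm high, standing beside the board; the cook will set it into the clamp; a bystander, origin at the centre of its underside.
- honey_jar: honey jar with a screw lid, 64 mm across, 87 mm high; a bystander, origin at the centre of its underside.
- tumbler: clear drinking glass, 79 mm across, 90 mm high; a bystander, origin at the centre of its underside.
- tomato: tomato, 65 mm; a bystander, origin at the centre of its underside.
- measure: measuring cup with a straight handle, 128 mm long with the handle, 40 mm high; a bystander, origin at the centre of its underside.
- spice_jar: spice jar, 45 mm across, 106 mm high; a bystander, origin at the centre of its underside.
- mug: two-tone mug with a handle, 92 mm across (127 mm with the handle), 95 mm high; a bystander, origin at the centre of its underside.

How it is judged:
By the outcome, as a careful person would: the job done as asked, in the order asked, and still so for the second after the job is handed in, while the arm keeps its last pose, push and grip.
It also fails if it takes over 45 s, if anything falls off the work surface, if the arm or the gripper's body presses on something with over 40 N, if the wrist force passes 120 N, or if a joint passes its speed limit or range.

ROBOT

A 7-joint arm with a two-finger parallel gripper is mounted at the origin on a cart in front of the work surface, level with it; the furniture and walls round the work are solid. World frame = base frame: x ahead of the robot, y to its left, z up, the work surface at z = 0. Lengths are in m, angles in rad, forces in N, time in s.
With the tool pointing down it reaches from about 0.425 to 0.875 m from the base axis. Payload 8.4 kg.
Tool frame: the origin (TCP) lies on the centre line of the jaws, within the pads' length; the fingertips stand 11 mm ahead of it and the grasp point (between the pads) lies 8 mm behind it; z points along the fingers, y is the line along which they close (so a half turn about z gives the same grasp; the last joint's range is limited). The gripper opens to 87 mm and grips with 3 to 60 N. Pads are 19 mm wide; open, the fingers measure 117 mm over their backs; the gripper's body (75 mm by 190 mm) begins 51 mm behind the grasp point.
Start: joints at [-1.248, 0.333, 0.04, 1.465, -0.013, 1.343, -0.059], TCP at [0.266, 0.593, 0.234] pointing down, gripper open.
Joint ranges: [-2.58, 2.58], [-0.38, 2.09], [-1.3, 1.39], [0.25, 2.4], [-1.5, 4.64], [0.08, 2.09], [-2.65, 2.65]. Speed limits (rad/s): [2.22, 2.22, 2.79, 2.79, 3.14, 3.14, 3.14].

INTERFACE

Orientations are given as a 3x3 rotation matrix whose columns are the frame's x, y, z axes.
In Python, from station import ctrl, grab_frame, observe gives the robot as it stands (ctrl), with the cameras as plain functions and the readings as plain functions.
- The arm moves only by the tool step_hand, called after "Request:" as name(argument=value, ...), one argument or row to a line, values as JSON. Schema: {"type":"object","properties":{"moves":{"type":"object","properties":{"ticks":{"type":"array","items":{"type":"array","items":{"type":"number"},"minItems":7,"maxItems":7},"minItems":1,"maxItems":8}},"additionalProperties":false,"required":["ticks"]},"clamp_n":{"type":"number"},"only":{"type":"string"},"quiet":{"type":"boolean"},"lines":{"type":"string"}},"required":["moves"],"additionalProperties":false}. moves is an object whose key "ticks" holds a list of rows, 1 to 8 of them, each of 7 numbers: the finger opening in m, then dx, dy, dz in m, then a rotation vector rx, ry, rz in rad; each row is the pose to reach, as a shift and turn from the pose commanded when the call began, along the tool's axes at that moment; what a row does not reach only later rows make up. A row lasts 1/10 s, in which the tool goes at most 0.05 m and 0.15 rad, less where a joint would pass 70% of its speed; a pose out of reach is approached as far as the arm can. The fingers move at their own pace and stop on an object; clamp_n is the grip in N (left out, the last holds). Time passes only in rows, so rows that do not move let the fingers close. The tool returns the time, the measured TCP pose, the force, the opening and the grip force at its end. only (a regular expression) keeps the lines of the reply that match it, lines (a string "A,B") keeps lines A to B, and quiet returns only ok. Input that does not fit is refused with a message, and nothing moves.
- observe(): the state, without advancing time (a new reading comes with each control period).
- grab_frame(name): name is "scene" or "top" or "wrist"; returns a dict with "img" (400x640x3 uint8, red, green, blue), "mtx" (3x3 intrinsics, pixels), "xyz" and "orientation" of the camera in the world. Camera axes: x right, y up, looking along -z (the intrinsics and any distortion apply to the point x, -y, -z); pixel columns grow to the right and rows downward; lengths in m; the calibration is good to about 2 mm. A picture is of the moment at which its call begins. There is no depth.
- ctrl.close_job(): hands the job in; it is judged then, once.
The state is a dict: "time": time; "qpos": joint angles; "qd": joint speeds; "joint_torque": joint torques, N m; "ee_pos": TCP position; "ee_rot": TCP orientation; "contact_force": force on the tool from outside, world axes, zero at the start; "wrist_torque": the same for the moment, N m; "finger_gap": finger opening in m; "gripper_force": force on a finger pad.
Only numpy, scipy, OpenCV 4.12 (cv2) and the standard library are available. Lean on these libraries where they do the work, as an engineer would, in place of code of your own. Each camera call takes 0.05 s, during which the arm holds its last target. There are 200 camera calls.

## Working session

There is one attempt and no reset: what is moved stays moved. The work goes in short steps, Python scripts to look and compute and a tool call to move; the robot and the scene stay as the last step left them, time stands still between calls to the robot, and variables do not carry over. Pictures are saved under pics/ and viewed, at most 10 in all, crops included, and the job is handed in when it is done.

```bash
ls; mkdir -p pics
```

Run:
```python
from station import ctrl, grab_frame, observe
import cv2,numpy as np,pickle
o=observe(); print({k:np.round(v,3).tolist() for k,v in o.items()})
F={}
for n in("scene","top","wrist"):
    f=grab_frame(n);F[n]=f
    cv2.imwrite(f"pics/{n}0.png",f["img"][...,::-1]); print(n,f["mtx"].round(1).tolist(),np.round(f["xyz"],3),np.round(f["orientation"],3).tolist(),[k for k in f])
pickle.dump(F,open("f0.pkl","wb"))
```

```text
pics
station.py
{'time': 0.0, 'qpos': [-1.248, 0.334, 0.04, 1.466, -0.013, 1.343, -0.058], 'qd': [-0.0, -0.0, -0.001, -0.0, 0.001, 0.001, 0.001], 'joint_torque': [0.0, -65.636, 1.335, -40.38, -0.06, 0.045, 0.0], 'ee_pos': [0.266, 0.593, 0.233], 'ee_rot': [[-0.912, 0.409, -0.001], [0.409, 0.912, -0.001], [-0.0, -0.002, -1.0]], 'contact_force': [0.185, 0.617, -0.091], 'wrist_torque': [0.02, -0.048, 0.016], 'gripper_force': 0.0, 'finger_gap': 0.087}
scene [[464.2, 0.0, 327.4], [0.0, 464.2, 201.2], [0.0, 0.0, 1.0]] [-0.48  1.06  1.08] [[-0.701, 0.395, -0.593], [-0.713, -0.406, 0.572], [-0.015, 0.824, 0.566]] ['img', 'mtx', 'xyz', 'orientation']
top [[364.5, 0.0, 323.2], [0.0, 364.5, 201.0], [0.0, 0.0, 1.0]] [0.43  0.074 1.152] [[-0.012, 0.996, -0.09], [-1.0, -0.01, 0.017], [0.016, 0.09, 0.996]] ['img', 'mtx', 'xyz', 'orientation']
wrist [[298.6, 0.0, 320.4], [0.0, 298.6, 200.2], [0.0, 0.0, 1.0]] [0.2   0.623 0.383] [[0.409, -0.88, -0.242], [0.913, 0.393, 0.111], [-0.002, -0.266, 0.964]] ['img', 'mtx', 'xyz', 'orientation']
```

View pics/top0.png

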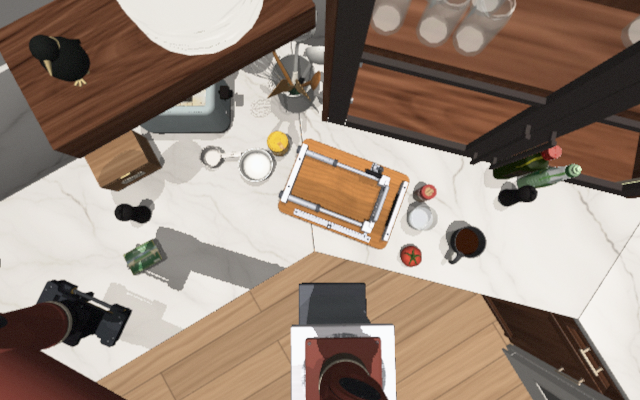

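View pics/scene0.png

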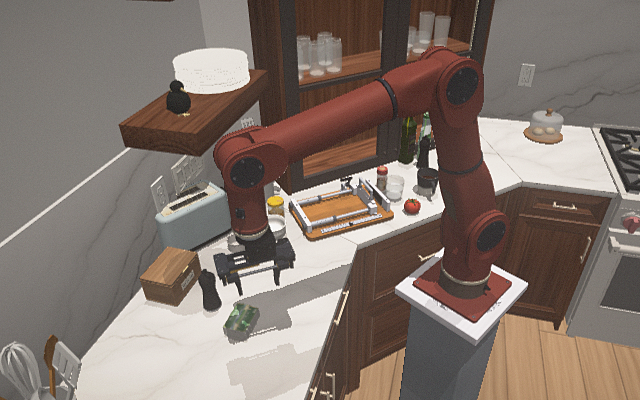

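The top view shows the board centred near (345,192), with the lever near (375,170) and the moving jaw near (381,205). Next I'll view an enlarged crop of each.

Run:
```python
import cv2
a=cv2.imread("pics/top0.png")[130:255,270:420];cv2.imwrite("pics/topc.png",cv2.resize(a,None,fx=5,fy=4.8,interpolation=2)[:600])
a=cv2.imread("pics/scene0.png")[170:245,280:440];cv2.imwrite("pics/scc.png",cv2.resize(a,None,fx=5,fy=5,interpolation=2))
```

```text
(no output)
```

View pics/topc.png

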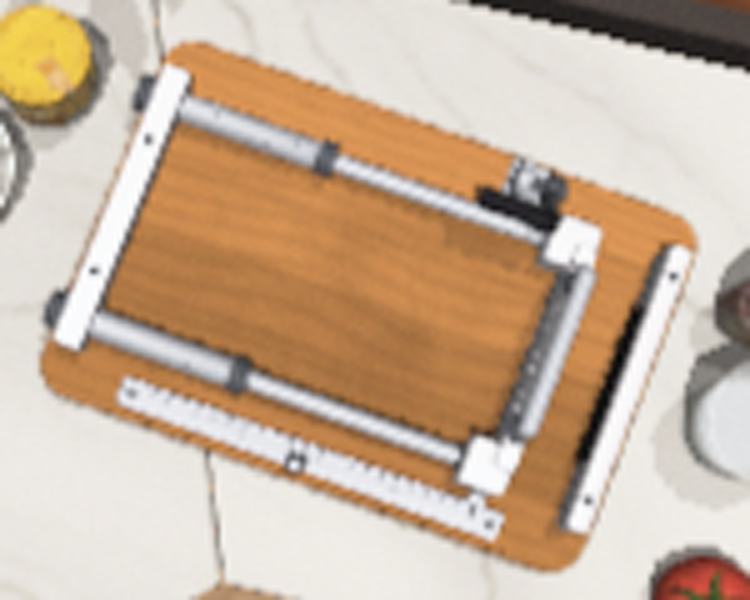

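View pics/scc.png

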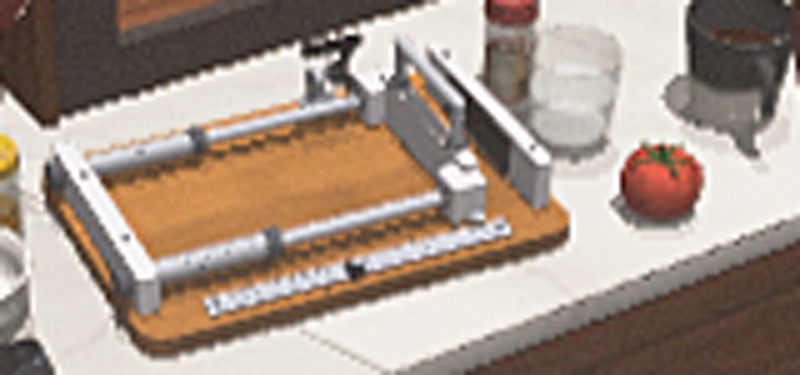

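The crops show the pull bar from about (585,270) to (530,435), the lever barrel in black at (517,207), and the rider stud at (296,462). The barrel leans inward. I'll get the board pose from the orange mask and check it with two views.

Create h.py:
```python
import numpy as np,cv2
def cast(f,uv,z):
    uv=np.atleast_2d(uv).astype(float);M=f["mtx"];d=np.c_[(uv[:,0]-M[0,2])/M[0,0],-(uv[:,1]-M[1,2])/M[1,1],-np.ones(len(uv))]@np.array(f["orientation"]).T
    c=np.array(f["xyz"]);return c+d*((z-c[2])/d[:,2])[:,None]
def proj(f,P):
    p=(np.atleast_2d(P)-f["xyz"])@np.array(f["orientation"]);M=f["mtx"]
    return np.c_[M[0,0]*p[:,0]/-p[:,2]+M[0,2],M[1,1]*-p[:,1]/-p[:,2]+M[1,2]]
def tri(fs,uvs):
    A=np.zeros((3,3));b=np.zeros(3);L=[]
    for f,u in zip(fs,uvs):
        c=np.array(f["xyz"]);d=cast(f,u,0)[0]-c;d/=np.linalg.norm(d);P=np.eye(3)-np.outer(d,d);A+=P;b+=P@c;L.append((P,c))
    x=np.linalg.solve(A,b);return x,[np.linalg.norm(P@(x-c))*1e3 for P,c in L]
```

Run:
```python
from h import *;import pickle
F=pickle.load(open("f0.pkl","rb"));T=F["top"];S=F["scene"]
hsv=cv2.cvtColor(T["img"],cv2.COLOR_RGB2HSV)
m=cv2.inRange(hsv,(5,110,90),(20,255,255));r=np.zeros_like(m);r[135:252,272:415]=m[135:252,272:415]
m=r;n,l,st,ce=cv2.connectedComponentsWithStats(m);
big=[i for i in range(1,n) if st[i,4]>40];print(st[big])
pts=np.argwhere(np.isin(l,big))[:,::-1]
h=cv2.convexHull(pts.astype(np.float32))[:,0]
w=cast(T,h,.021)[:,:2]
rc=cv2.minAreaRect((w*1e3).astype(np.float32));print(rc)
c=np.array(rc[0])/1e3;bx=cv2.boxPoints(rc)/1e3
e=max([bx[1]-bx[0],bx[2]-bx[1]],key=np.linalg.norm);e=e/np.linalg.norm(e);e*=np.sign(e[1])
yaw=np.arctan2(-e[0],e[1]);print(c,yaw)
np.save("b.npy",[*c,yaw])
R=np.array([[np.cos(yaw),-np.sin(yaw)],[np.sin(yaw),np.cos(yaw)]])
W=lambda p:np.r_[c+R@np.array(p[:2])/1e3,p[2]/1e3]
names=dict(bar=(0,-109,105),grip=(69,-54.5,97),piv=(103,-54.5,54),ptr=(-105,-105,28.5))
for k,p in names.items(): print(k,W(p).round(3),proj(T,W(p)).round(1),proj(S,W(p)).round(1))
u=np.array([[270+585/5,130+270/4.8],[270+530/5,130+435/4.8]]) # bar ends top
s=[[280+400/5,170+45/5],[280+460/5,170+105/5]]
for a,b in zip(u,s): print("tri bar end",tri([T,S],[a,b]))
print("rider board frame",(R.T@(cast(T,[270+296/5,130+462/4.8],.032)[0,:2]-c)*1e3))
print("grip tri",tri([T,S],[[270+517/5,130+207/4.8],[280+332/5,170+45/5]]))
```

```text
[[ 303  139   69   33  745]
 [ 275  142   14   14   72]
 [ 291  156   90   66 3490]
 [ 278  167  131   82 1581]]
((570.6145629882812, 23.101211547851562), (425.5283508300781, 248.00746154785156), 68.71788787841797)
[0.57061456 0.02310121] -0.37144297
bar [ 0.531 -0.078  0.105] [[369.4 198.4]] [[357.5 186.1]]
grip [ 0.615 -0.053  0.097] [[359.6 170.2]] [[337.5 182.4]]
piv [ 0.647 -0.065  0.054] [[361.8 162.4]] [[334.  187.3]]
ptr [ 0.435 -0.037  0.028] [[353.  232.2]] [[368.4 216.9]]
tri bar end (array([ 0.56665586, -0.13189536,  0.0984457 ]), [np.float64(0.21891137208099268), np.float64(0.2189113720809428)])
tri bar end (array([ 0.46824793, -0.0947338 ,  0.1035965 ]), [np.float64(2.114314411363591), np.float64(2.1143144113634573)])
rider board frame [-113.90422233  -29.98227729]
grip tri (array([ 0.60542276, -0.09318404,  0.0989688 ]), [np.float64(0.5786402209935397), np.float64(0.5786402209936207)])
```

The honey lid got into the mask, so I'll exclude it and recompute.

Run:
```python
from h import *;import pickle
F=pickle.load(open("f0.pkl","rb"));T=F["top"];S=F["scene"]
hsv=cv2.cvtColor(T["img"],cv2.COLOR_RGB2HSV)
m=cv2.inRange(hsv,(5,110,90),(20,255,255));r=np.zeros_like(m);r[135:252,272:412]=m[135:252,272:412]
n,l,st,ce=cv2.connectedComponentsWithStats(r)
pts=np.argwhere(np.isin(l,[i for i in range(1,n) if st[i,4]>500]))[:,::-1]
h=cv2.convexHull(pts.astype(np.float32))[:,0]
for z in(.021,.012):
  rc=cv2.minAreaRect((cast(T,h,z)[:,:2]*1e3).astype(np.float32));print(rc)
  if z==.021: R0=rc
rc=R0;c=np.array(rc[0])/1e3;bx=cv2.boxPoints(rc)/1e3
e=max([bx[1]-bx[0],bx[2]-bx[1]],key=np.linalg.norm);e=e/np.linalg.norm(e);e*=np.sign(e[1])
yaw=np.arctan2(-e[0],e[1]);print(c,yaw);np.save("b.npy",[*c,yaw])
R=np.array([[np.cos(yaw),-np.sin(yaw)],[np.sin(yaw),np.cos(yaw)]])
W=lambda p:np.r_[c+R@np.array(p[:2])/1e3,p[2]/1e3]
names=dict(bar=(0,-109,105),grip=(69,-54.5,97),piv=(103,-54.5,54),ptr=(-105,-105,28.5))
for k,p in names.items():
  q=proj(T,W(p))[0];print(k,W(p).round(3),"top crop",(q-[270,130])*[5,4.8],"scene crop",(proj(S,W(p))[0]-[280,170])*5)
print("rider board frame",(R.T@(cast(T,[270+296/5,130+462/4.8],.032)[0,:2]-c)*1e3))
# bar and gripper obstacle: cabinet front edge
for k in((322,118),(480,165)): print("cab",cast(T,k,.0).round(3))
```

```text
((557.2294921875, -10.092819213867188), (354.97369384765625, 247.7930908203125), 68.42266845703125)
((558.2395629882812, -10.758255004882812), (357.7991638183594, 249.76544189453125), 68.42266082763672)
[ 0.55722949 -0.01009282] -0.37659547
bar [ 0.517 -0.111  0.105] top crop [554.54894117 350.77831455] scene crop [429.41169003  71.01470858]
grip [ 0.601 -0.086  0.097] top crop [505.36645382 214.92102408] scene crop [328.88072091  52.28340493]
piv [ 0.633 -0.099  0.054] top crop [514.18741613 176.54557963] scene crop [311.05450075  76.79539372]
ptr [ 0.421 -0.069  0.028] top crop [468.31346004 511.25481857] scene crop [483.69874363 223.74152509]
rider board frame [-113.50847657    5.22153975]
cab [[0.804 0.054 0.   ]]
cab [[ 0.646 -0.454  0.   ]]
```

Board centre is (0.557, -0.010) with yaw -0.377 rad. The triangulated bar mid (0.517, -0.113, 0.101) agrees with the predicted one (0.517, -0.111, 0.105). The tool's y axis already lies nearly along board y, so I'll move over the board next to the lever.

Request:
step_hand(
  moves={"ticks":[[0,-0.033,-0.03,0,0,0,0],[0,-0.067,-0.06,0,0,0,0],[0,-0.1,-0.09,0,0,0,0],[0,-0.134,-0.121,0,0,0,0],[0,-0.167,-0.151,0,0,0,0],[0,-0.2,-0.18,0,0,0,-0.02],[0,-0.234,-0.21,0,0,0,-0.03],[0,-0.267,-0.242,0,0,0,-0.045]]},
)

```text
time: 0.95
ee_pos: [0.4111, 0.2611, 0.2335]
ee_rot: [[-0.93, 0.367, 0.0], [0.367, 0.93, 0.0], [0.0, 0.0, -1.0]]
contact_force: [0.5, 0.4, -0.0]
finger_gap: 0.0311
gripper_force: 0.0
```

Request:
step_hand(
  moves={"ticks":[[0,-0.033,-0.03,0,0,0,0],[0,-0.067,-0.06,0,0,0,0],[0,-0.1,-0.09,0,0,0,0],[0,-0.134,-0.121,0.01,0,0,0],[0,-0.167,-0.151,0.015,0,0,0],[0,-0.2,-0.18,0.02,0,0,0],[0,-0.234,-0.21,0.03,0,0,0],[0,-0.26,-0.235,0.033,0,0,0]]},
)

```text
time: 1.75
ee_pos: [0.5661, -0.0539, 0.1997]
ee_rot: [[-0.929, 0.369, -0.001], [0.369, 0.929, -0.001], [0.0, -0.001, -1.0]]
contact_force: [-0.0, 0.7, 0.0]
finger_gap: 0.0007
gripper_force: 0.0
```

Create look.py:
```python
import sys,pickle,cv2,numpy as np
from station import ctrl, grab_frame, observe
from h import *
n=sys.argv[1];o=observe();f=grab_frame("wrist");pickle.dump(f,open(n+".pkl","wb"));cv2.imwrite(f"pics/{n}.png",f["img"][...,::-1])
x,y,a=np.load("b.npy");R=np.array([[np.cos(a),-np.sin(a)],[np.sin(a),np.cos(a)]])
W=lambda p:np.r_[[x,y]+R@np.array(p[:2])/1e3,p[2]/1e3]
p=np.array(o["ee_pos"]);Rt=np.array(o["ee_rot"])
print("t",o["time"],"tcp board",(R.T@(p[:2]-[x,y])*1e3).round(1),p[2].round(4),"rot",Rt.round(3).tolist(),"f",np.round(o["contact_force"],1),"gap",o["finger_gap"])
for k,q in dict(bar=(0,-109,105),grip=(69,-54.5,97),piv=(103,-54.5,54),ptr=(-105,-105,28.5),corner=(125,-180,21)).items(): print(k,proj(f,W(q)).round(1),"tool delta",(Rt.T@(W(q)-p)).round(4))
```

```bash
python3 look.py w1
```

```text
t 1.75 tcp board [ 24.4 -37.4] 0.1997 rot [[-0.929, 0.369, -0.001], [0.369, 0.929, -0.001], [0.0, -0.001, -1.0]] f [-0.   0.7  0. ] gap 0.0007082106637902355
bar [[235. 178.]] tool delta [ 0.0243 -0.0715  0.0948]
grip [[302.2 249.9]] tool delta [-0.0447 -0.0169  0.1027]
piv [[305.1 261.7]] tool delta [-0.0787 -0.0168  0.1457]
ptr [[252.4  58.5]] tool delta [ 0.1292 -0.0676  0.1713]
corner [[203.7 265.5]] tool delta [-0.1009 -0.1423  0.1788]
```

View pics/w1.png

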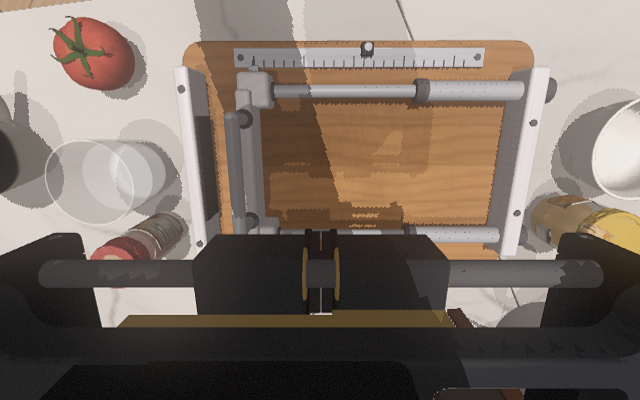

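The wrist view shows the bar from (231,112) to (237,235) against a predicted mid of (235,178), and the rider stud at (367,47). The fit is good. The lever is hidden under the gripper. I'll descend inboard of it and push.

Request:
step_hand(
  moves={"ticks":[[0,-0.004,-0.02,0.03,0,0,0],[0,-0.004,-0.02,0.07,0,0,0],[0,-0.004,-0.02,0.104,0,0,0],[0,-0.004,-0.02,0.104,0,0,0]]},
)

```text
time: 2.2
ee_pos: [0.559, -0.0711, 0.0923]
ee_rot: [[-0.93, 0.368, -0.008], [0.368, 0.93, -0.001], [0.007, -0.003, -1.0]]
contact_force: [-1.1, 0.7, 0.8]
finger_gap: 0.0001
gripper_force: 0.0
```

Request:
step_hand(
  moves={"ticks":[[0,-0.012,0,0,0,0,0],[0,-0.022,0,0,0,0,0],[0,-0.03,0,0,0,0,0],[0,-0.038,0,0,0,0,0],[0,-0.046,0,0,0,0,0],[0,-0.054,0,0,0,0,0]]},
)

```text
time: 2.8
ee_pos: [0.6132, -0.0914, 0.0969]
ee_rot: [[-0.93, 0.368, 0.0], [0.368, 0.93, 0.0], [-0.0, 0.0, -1.0]]
contact_force: [-2.8, 2.0, 1.7]
finger_gap: 0.0002
gripper_force: 1.3
```

```bash
python3 look.py w2 | head -1
```

```text
t 2.8 tcp board [ 82. -55.] 0.0969 rot [[-0.93, 0.368, 0.0], [0.368, 0.93, 0.0], [-0.0, 0.0, -1.0]] f [-2.8  2.   1.7] gap 0.00023866080178069874
```

Request:
step_hand(
  moves={"ticks":[[0,-0.008,0,0,0,0,0],[0,-0.016,0,0,0,0,0],[0,-0.024,0,0,0,0,0],[0,-0.03,0,0,0,0,0],[0,-0.036,0,0,0,0,0],[0,-0.036,0,0,0,0,0]]},
)

```text
time: 3.45
ee_pos: [0.6464, -0.1048, 0.0962]
ee_rot: [[-0.93, 0.368, -0.0], [0.368, 0.93, -0.0], [-0.0, -0.0, -1.0]]
contact_force: [-1.1, 0.7, -0.0]
finger_gap: 0.0005
gripper_force: 0.4
```

```bash
python3 look.py w3 | head -1
```

Run:
```python
from station import ctrl, grab_frame, observe
import cv2,pickle
F={n:grab_frame(n) for n in("scene","top")};pickle.dump(F,open("f1.pkl","wb"))
a=F["scene"]["img"][165:245,300:420,::-1];b=F["top"]["img"][130:255,270:420,::-1]
a=cv2.resize(a,(400,267),interpolation=2);b=cv2.resize(b,(400,333),interpolation=2)
cv2.imwrite("pics/p1.png",cv2.vconcat([a,b]))
```

```text
t 3.45 tcp board [117.8 -55.3] 0.0962 rot [[-0.93, 0.368, -0.0], [0.368, 0.93, -0.0], [-0.0, -0.0, -1.0]] f [-1.1  0.7 -0. ] gap 0.0004547427096518404
```

The force matches the lever's resistance. I'll push in small steps until I feel the stop.

Request:
step_hand(
  moves={"ticks":[[0,-0.002,0,0,0,0,0],[0,-0.004,0,0,0,0,0],[0,-0.004,0,0,0,0,0]]},
  only="pos|for",
)

```text
ee_pos: [0.6493, -0.1058, 0.0962]
contact_force: [-4.1, 0.2, -1.6]
gripper_force: 1.9
```

Request:
step_hand(
  moves={"ticks":[[0,-0.002,0,0,0,0,0],[0,-0.003,0,0,0,0,0],[0,-0.003,0,0,0,0,0]]},
  only="pos|for",
)

```text
ee_pos: [0.6522, -0.1069, 0.0962]
contact_force: [-4.8, 1.4, -4.0]
gripper_force: 2.4
```

Request:
step_hand(
  moves={"ticks":[[0,-0.002,0,0,0,0,0],[0,-0.002,0,0,0,0,0]]},
  only="pos|for",
)

```text
ee_pos: [0.6527, -0.107, 0.0961]
contact_force: [-10.5, 3.5, -0.2]
gripper_force: 6.0
```

Request:
step_hand(
  moves={"ticks":[[0,0.03,0,0,0,0,0],[0,0.05,0,-0.03,0,0,0],[0,0.08,0,-0.08,0,0,0],[0,0.11,-0.01,-0.12,0,0,0],[0.06,0.15,-0.03,-0.12,0,0,0],[0.06,0.17,-0.03,-0.12,0,0,0]]},
  only="pos|for",
)

```text
ee_pos: [0.4846, -0.0754, 0.2195]
contact_force: [-0.1, 0.8, -0.3]
gripper_force: 0.0
```

```bash
python3 look.py w4;python3 - <<'E'
from station import ctrl, grab_frame, observe
import cv2,pickle
F={n:grab_frame(n) for n in("scene","top")};pickle.dump(F,open("f1.pkl","wb"))
a=F["scene"]["img"][165:245,300:420,::-1];b=F["top"]["img"][130:255,270:420,::-1];w=pickle.load(open("w4.pkl","rb"))["img"][...,::-1]
cv2.imwrite("pics/p2.png",cv2.vconcat([cv2.hconcat([cv2.resize(a,(400,266),interpolation=2),cv2.resize(b,(320,266),interpolation=2)]),cv2.resize(w[:250],(720,281))]))
E
```

```text
t 5.0 tcp board [-43.5 -87.4] 0.2195 rot [[-0.929, 0.371, 0.007], [0.371, 0.929, 0.001], [-0.006, 0.004, -1.0]] f [-0.1  0.8 -0.3] gap 0.00942756127491904
bar [[297.7 242.9]] tool delta [-0.0429 -0.0219  0.1146]
grip [[351.7 300.3]] tool delta [-0.1117  0.0329  0.1232]
piv [[347.4 303.6]] tool delta [-0.1454  0.0328  0.1664]
ptr [[303.9 127.4]] tool delta [ 0.0625 -0.0185  0.1905]
corner [[251.4 303.4]] tool delta [-0.1677 -0.0927  0.1991]
```

View pics/p2.png

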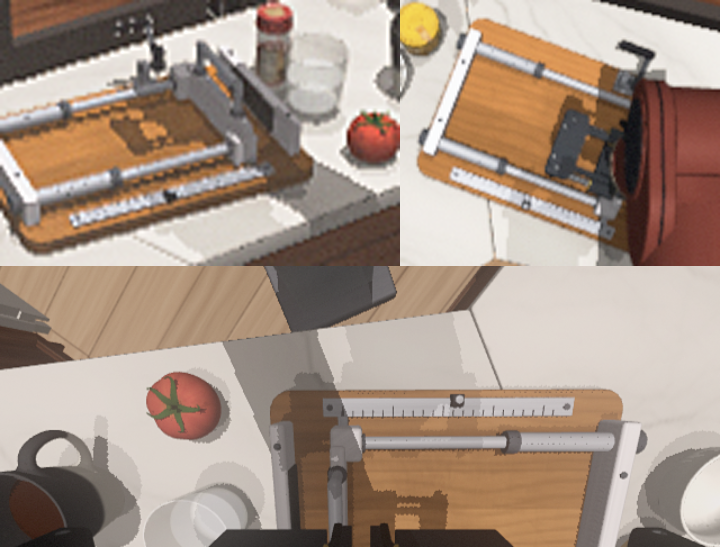

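The lever is against its stop: force jumped to 11 N without further motion. In the top view the black barrel stands outside the board edge at (635,50). The rider is at about (458,400) in the wrist strip. Next I'll triangulate the rider and bar from wrist views w1 and w4.

Run:
```python
from h import *;import pickle
x,y,a=np.load("b.npy");R=np.array([[np.cos(a),-np.sin(a)],[np.sin(a),np.cos(a)]])
B=lambda p:np.r_[R.T@(p[:2]-[x,y]),p[2]]*1e3
A,C=[pickle.load(open(n+".pkl","rb")) for n in("w1","w4")]
def blob(f,u,v,r=11):
    g=cv2.cvtColor(f["img"],cv2.COLOR_RGB2GRAY)[v-r:v+r,u-r:u+r]
    m=(g<75).astype(np.uint8);n,l,s,c=cv2.connectedComponentsWithStats(m);i=1+np.argmax(s[1:,4]);return [s[i],c[i]+[u-r,v-r],[u-r+s[i,0]+s[i,2]/2-.5,v-r+s[i,1]+s[i,3]/2-.5]]
a1=blob(A,367,49);c1=blob(C,407,121);print(a1,c1)
t,e=tri([A,C],[a1[2],c1[2]]);print("rider tri",B(t),e)
for f,q in((A,a1),(C,c1)): print("rider z=.028",B(cast(f,q[2],.0285)[0]),"z=.033",B(cast(f,q[2],.033)[0]))
for f,n,c,r in((A,"w1",(215,95),(50,150)),(C,"w4",(270,165),(60,75))):
    im=f["img"][c[1]:c[1]+r[1],c[0]:c[0]+r[0],::-1];cv2.imwrite(f"pics/{n}b.png",cv2.resize(im,None,fx=6 if n=="w4" else 4,fy=6 if n=="w4" else 4))
a=cv2.imread("pics/w1b.png");b=cv2.imread("pics/w4b.png");b=cv2.copyMakeBorder(b,0,600-b.shape[0],0,0,0);cv2.imwrite("pics/bars.png",cv2.hconcat([a,b]))
```

```text
[array([ 5,  5, 12, 13, 46], dtype=int32), array([364.32608696,  51.56521739]), [np.float64(366.5), np.float64(49.0)]] [array([ 4,  4, 12, 11, 46], dtype=int32), array([403.89130435, 120.80434783]), [np.float64(405.5), np.float64(119.0)]]
rider tri [-113.68157147    7.61446467   27.44714521] [np.float64(0.07040715113336983), np.float64(0.0704071511333467)]
rider z=.028 [-113.50952079    7.52778106   28.5       ] z=.033 [-112.59983569    6.90258551   33.        ]
rider z=.028 [-113.65517262    7.25968177   28.5       ] z=.033 [-113.7024982     6.00729305   33.        ]
```

View pics/bars.png

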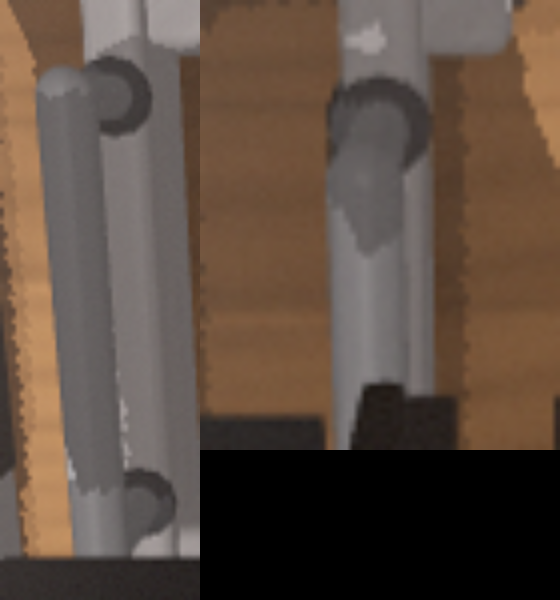

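In the crops, the bar's near end is at w1 px ≈ (231.5,115) and w4 px ≈ (298,185).

Run:
```python
from h import *;import pickle
x,y,a=np.load("b.npy");R=np.array([[np.cos(a),-np.sin(a)],[np.sin(a),np.cos(a)]])
B=lambda p:np.r_[R.T@(p[:2]-[x,y]),p[2]]*1e3
A,C=[pickle.load(open(n+".pkl","rb")) for n in("w1","w4")]
t,e=tri([A,C],[(231.5,115),(298,185)]);print(B(t),e)
for f,p in((A,(231.5,115)),(A,(239,205)),(C,(298,200))):print(B(cast(f,p,.105)[0]))
```

```text
[ -52.20969346 -110.06318706   91.3393915 ] [np.float64(2.226506264137274), np.float64(2.22650626413726)]
[ -50.63146558 -107.8777707   105.        ]
[  23.50504593 -107.35624175  105.        ]
[ -42.73909061 -107.72236901  105.        ]
```

Both views give bar y ≈ -107.7 at z = 105 mm, so the height agrees. I'll hover over the bar and then check.

Request:
step_hand(
  moves={"ticks":[[0.04,-0.02,-0.01,0,0,0,0],[0.04,-0.043,-0.02,0.03,0,0,0],[0.04,-0.043,-0.02,0.05,0,0,0],[0.04,-0.043,-0.02,0.05,0,0,0],[0.04,-0.043,-0.02,0.05,0,0,0]]},
  only="pos|for",
)

```text
ee_pos: [0.5186, -0.1078, 0.167]
contact_force: [-0.0, 0.1, 0.5]
gripper_force: 0.0
```

```bash
python3 look.py w5|head -2
```

```text
t 5.65 tcp board [ 1.000e-01 -1.051e+02] 0.167 rot [[-0.93, 0.368, 0.0], [0.368, 0.93, -0.001], [-0.001, -0.001, -1.0]] f [-0.   0.1  0.5] gap 0.039895100373519725
bar [[315.4 218.2]] tool delta [ 0.0001 -0.0039  0.062 ]
```

Request:
step_hand(
  moves={"ticks":[[0.04,0,-0.003,0.04,0,0,0],[0.04,0,-0.003,0.071,0,0,0],[0.04,0,-0.003,0.071,0,0,0],[0,0,-0.003,0.071,0,0,0],[0,0,-0.003,0.071,0,0,0],[0,0,-0.003,0.071,0,0,0],[0,0,-0.003,0.071,0,0,0],[0,0,-0.003,0.071,0,0,0]]},
  clamp_n=45,
)

```text
time: 6.5
ee_pos: [0.5172, -0.1108, 0.0965]
ee_rot: [[-0.93, 0.368, 0.001], [0.368, 0.93, -0.0], [-0.001, 0.0, -1.0]]
contact_force: [-0.6, -0.1, 5.2]
finger_gap: 0.0104
gripper_force: 45.0
```

```bash
python3 look.py w6|head -2
```

```text
t 6.5 tcp board [  -0.2 -108.4] 0.0965 rot [[-0.93, 0.368, 0.001], [0.368, 0.93, -0.0], [-0.001, 0.0, -1.0]] f [-0.6 -0.1  5.2] gap 0.010380561517073256
bar [[319.4 262.5]] tool delta [-0.0002 -0.0006 -0.0085]
```

The bar is gripped (gap 10 mm, 45 N). I'll draw it back smoothly.

Request:
step_hand(
  moves={"ticks":[[0,0,0.006,0,0,0,0],[0,0,0.014,0,0,0,0],[0,0,0.022,0,0,0,0],[0,0,0.03,0,0,0,0],[0,0,0.038,0,0,0,0],[0,0,0.046,0,0,0,0],[0,0,0.053,0,0,0,0],[0,0,0.058,0,0,0,0]]},
)

```text
time: 7.35
ee_pos: [0.5379, -0.0583, 0.0964]
ee_rot: [[-0.929, 0.369, -0.0], [0.369, 0.929, -0.002], [-0.0, -0.002, -1.0]]
contact_force: [-4.7, -7.9, 9.9]
finger_gap: 0.0108
gripper_force: 45.0
```

Request:
step_hand(
  moves={"ticks":[[0,0,0.008,0,0,0,0],[0,0,0.016,0,0,0,0],[0,0,0.024,0,0,0,0],[0,0,0.032,0,0,0,0],[0,0,0.038,0,0,0,0],[0,0,0.042,0,0,0,0],[0,0,0.042,0,0,0,0]]},
)

```text
time: 8.05
ee_pos: [0.5532, -0.0197, 0.0964]
ee_rot: [[-0.929, 0.369, -0.001], [0.369, 0.929, -0.002], [-0.0, -0.002, -1.0]]
contact_force: [-7.4, -8.1, 10.9]
finger_gap: 0.0103
gripper_force: 45.0
```

```bash
python3 look.py w7|head -2
```

```text
t 8.05 tcp board [ -0.2 -10.4] 0.0964 rot [[-0.929, 0.369, -0.001], [0.369, 0.929, -0.002], [-0.0, -0.002, -1.0]] f [-7.4 -8.1 10.9] gap 0.010266759219996044
bar [[132.5 262.4]] tool delta [-0.0004 -0.0987 -0.0084]
```

View pics/w7.png

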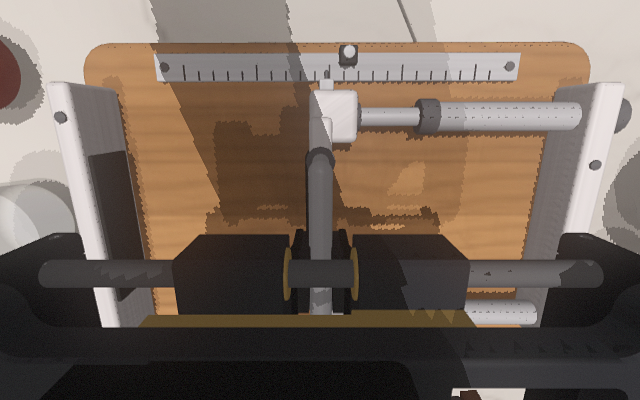

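The jaw is at about 98 mm. The pointer is at px (327,84) and the rider at (348,55), so about 12-14 mm remain. I'll measure both in this image.

Create m.py:
```python
import sys,pickle
from h import *
x,y,a=np.load("b.npy");R=np.array([[np.cos(a),-np.sin(a)],[np.sin(a),np.cos(a)]])
f=pickle.load(open(sys.argv[1]+".pkl","rb"));im=f["img"].astype(int);g=im.mean(2)
r0,r1,c0,c1=map(int,sys.argv[2:])
for v in range(r0,r1):print(v,g[v,c0:c1].astype(int).tolist())
B=lambda u,v,z:((R.T@(cast(f,(u,v),z)[0,:2]-[x,y]))*1e3).round(1)
for z in(.0285,.025):print("mm at",z,"per",B(c0,r0,z),B(c1,r1,z))
```

```bash
echo rider;python3 m.py w7 42 68 334 364; echo ptr;python3 m.py w7 76 92 314 342
```

```text
rider
42 [163, 135, 129, 129, 130, 135, 138, 136, 137, 130, 131, 138, 136, 136, 137, 145, 145, 139, 138, 140, 146, 145, 147, 144, 138, 139, 144, 142, 144, 144]
43 [122, 122, 102, 103, 105, 126, 128, 129, 126, 107, 107, 128, 128, 125, 126, 125, 123, 104, 106, 105, 128, 127, 124, 118, 98, 101, 119, 121, 123, 124]
44 [128, 132, 131, 130, 134, 135, 125, 122, 123, 124, 124, 121, 121, 122, 132, 156, 141, 122, 121, 124, 125, 124, 123, 125, 129, 130, 131, 131, 131, 132]
45 [123, 124, 134, 133, 136, 137, 86, 69, 73, 70, 71, 70, 115, 140, 160, 200, 174, 137, 125, 70, 71, 72, 70, 96, 135, 134, 135, 133, 135, 135]
46 [98, 103, 134, 135, 137, 130, 66, 76, 81, 80, 80, 116, 186, 205, 207, 206, 203, 202, 196, 128, 75, 80, 80, 75, 134, 137, 135, 136, 136, 137]
47 [134, 134, 133, 135, 136, 104, 66, 78, 91, 85, 109, 176, 208, 209, 206, 205, 203, 203, 203, 192, 118, 83, 80, 74, 117, 137, 135, 135, 136, 134]
48 [132, 133, 133, 134, 135, 71, 69, 80, 88, 90, 158, 209, 210, 208, 206, 205, 204, 203, 204, 203, 178, 79, 78, 75, 125, 135, 134, 133, 134, 134]
49 [132, 131, 132, 132, 134, 66, 69, 80, 85, 101, 191
[... 4399 characters left out ...]
, 128, 127, 127, 127, 128, 130]
88 [122, 124, 122, 123, 123, 124, 192, 195, 190, 190, 191, 192, 194, 195, 196, 195, 195, 194, 192, 152, 124, 127, 125, 125, 125, 126, 128, 128]
89 [128, 135, 139, 137, 138, 136, 176, 176, 174, 175, 175, 175, 176, 177, 176, 176, 176, 175, 174, 138, 136, 137, 138, 138, 139, 139, 140, 140]
90 [157, 177, 178, 178, 178, 177, 176, 174, 176, 176, 174, 173, 174, 173, 172, 171, 170, 170, 169, 143, 172, 171, 172, 173, 175, 174, 174, 175]
91 [197, 201, 201, 201, 202, 203, 202, 201, 201, 201, 201, 201, 199, 197, 197, 197, 196, 193, 195, 195, 195, 194, 195, 195, 197, 197, 197, 197]
mm at 0.0285 per [-100.5  -14.9] [-90.2   4.4]
mm at 0.025 per [-100.9  -15. ] [-90.5   4.6]
```

Rider middle is at col 348.0 and pointer middle at 326.4, which gives about 14.4 mm to go. That matches the earlier estimate of 112.5 mm.

Request:
step_hand(
  moves={"ticks":[[0,0,0.004,0,0,0,0],[0,0,0.008,0,0,0,0],[0,0,0.011,0,0,0,0],[0,0,0.0135,0,0,0,0],[0,0,0.0142,0,0,0,0],[0,0,0.0142,0,0,0,0],[0,0,0.0142,0,0,0,0]]},
)

```text
time: 8.8
ee_pos: [0.5581, -0.0072, 0.0964]
ee_rot: [[-0.929, 0.37, -0.001], [0.37, 0.929, -0.002], [0.0, -0.003, -1.0]]
contact_force: [-7.4, -8.6, 11.7]
finger_gap: 0.0107
gripper_force: 45.0
```

```bash
python3 look.py w8|head -1
```

Run:
```python
from h import *;import pickle
from station import ctrl, grab_frame, observe
x,y,a=np.load("b.npy");R=np.array([[np.cos(a),-np.sin(a)],[np.sin(a),np.cos(a)]])
f=pickle.load(open("w8.pkl","rb"));g=f["img"].mean(2)
B=lambda u,v,z:((R.T@(cast(f,(u,v),z)[0,:2]-[x,y]))*1e3).round(2)
for v in(54,58,61): # rider dark run
    d=np.where(g[v,300:360]<125)[0]+300;print("rider",v,d.min(),d.max(),B((d.min()+d.max())/2,v,.031))
for v in(82,85,87):
    d=np.where(g[v,312:342]>165)[0]+312;print("ptr",v,d.min(),d.max(),B((d.min()+d.max())/2,v,.0285))
cv2.imwrite("pics/w8c.png",cv2.resize(f["img"][35:125,270:390,::-1],None,fx=6,fy=6,interpolation=2))
```

```text
t 8.8 tcp board [-0.3  3. ] 0.0964 rot [[-0.929, 0.37, -0.001], [0.37, 0.929, -0.002], [0.0, -0.003, -1.0]] f [-7.4 -8.6 11.7] gap 0.010742864684326408
rider 54 319 337 [-113.74    7.99]
rider 58 319 336 [-111.31    7.67]
rider 61 319 336 [-109.49    7.68]
ptr 82 320 332 [-96.7    6.76]
ptr 85 320 332 [-94.77   6.76]
ptr 87 320 332 [-93.48   6.77]
```

View pics/w8c.png

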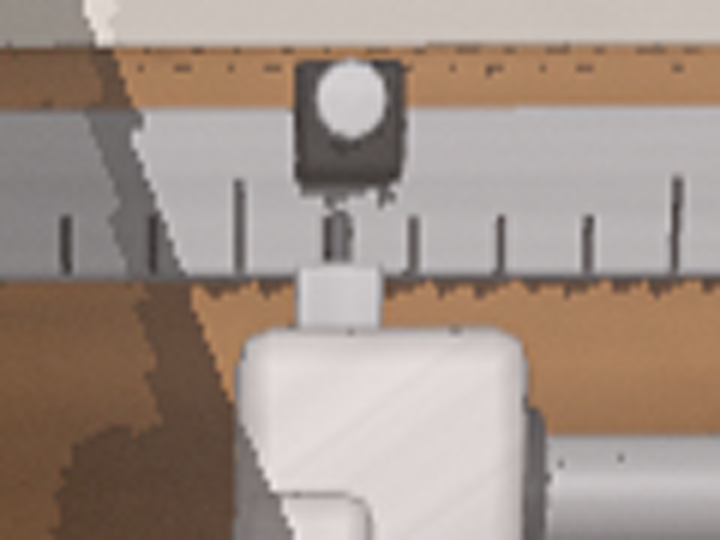

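The close-up shows the rider saddle centred at x≈349 and the pointer at x≈339, so the pointer is about 0.9 mm short. I'll trim by that.

Request:
step_hand(
  moves={"ticks":[[0,0,0.0009,0,0,0,0],[0,0,0.0009,0,0,0,0],[0,0,0.0009,0,0,0,0],[0,0,0.0009,0,0,0,0],[0,0,0.0009,0,0,0,0]]},
  only="pos|gap|for",
)

```text
ee_pos: [0.5584, -0.0065, 0.0964]
contact_force: [-7.3, -8.6, 12.0]
finger_gap: 0.0109
gripper_force: 45.0
```

```bash
python3 look.py w9|head -1
```

Run:
```python
from h import *;import pickle
from station import ctrl, grab_frame, observe
x,y,a=np.load("b.npy");R=np.array([[np.cos(a),-np.sin(a)],[np.sin(a),np.cos(a)]])
f=pickle.load(open("w9.pkl","rb"));g=f["img"].mean(2)
B=lambda u,v,z:((R.T@(cast(f,(u,v),z)[0,:2]-[x,y]))*1e3).round(2)
for v,c,s in((58,128,1),(61,128,1),(82,160,-1),(86,160,-1)):
    r=(g[v,308:346]-c)*s;i=np.where(r<0)[0];l,h=i[0],i[-1]
    e1=l-1+r[l-1]/(r[l-1]-r[l]);e2=h+r[h]/(r[h]-r[h+1]);print(v,e1+308,e2+308,B((e1+e2)/2+308,v,.031 if s>0 else .0285))
```

```text
t 9.35 tcp board [-0.3  3.7] 0.0964 rot [[-0.929, 0.37, -0.001], [0.37, 0.929, -0.003], [0.0, -0.003, -1.0]] f [-7.3 -8.6 12. ] gap 0.010944102235679279
58 317.55799373040753 335.9879518072289 [-111.32    7.89]
61 317.5243902439024 335.86842105263156 [-109.49    7.85]
82 319.3144329896907 332.8157894736842 [-96.7    7.51]
86 319.35078534031413 332.5566502463054 [-94.13   7.44]
```

Request:
step_hand(
  moves={"ticks":[[0,0,0.0004,0,0,0,0],[0,0,0.0004,0,0,0,0],[0,0,0.0004,0,0,0,0],[0,0,0.0004,0,0,0,0]]},
  only="time|gap|for",
)

```text
time: 9.8
contact_force: [-7.3, -9.2, 12.5]
finger_gap: 0.0108
gripper_force: 45.0
```

```bash
python3 -c "
from station import ctrl, grab_frame, observe
print(ctrl.close_job())"
```

```text
the job is handed in; nothing more can be done
None
```

I handed the job in at 9.8 s with the cam lever flipped over to its stop. The gripper still holds the pull bar at 45 N, and the last image, taken before a final 0.4 mm trim, put the pointer about 0.4 mm short of the rider's middle.

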